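# Index the sample changer to the next vial

### The job

The vial carousel in front of the spectrometer is locked with a white-capped vial at the read head. Pull the black knob on top of it up to unlock it, turn it one or two stations until the black-capped vial stands in front of the read head, then push the knob fully back down so that the carousel is locked there. All vials must stay standing in their cups, and the tools lying about must not be disturbed.

Things in the scene. Friction and masses are not known exactly. Their poses are not given: they have to be found in the camera images.
- changer_axis (a point): The fixed sample changer: a dark round base plate 188 mm across and 12 mm thick, bolted to the bench, with a black read-head block (34 mm wide, 68 mm high) on its rim and the spectrometer (58 mm high) behind that block. This point lies on the vertical axis about which knob and carousel turn, 12 mm above the bench; its z is up and its x axis points from the axis to the read head. Nothing on the changer but the knob stands higher than 94 mm.
- read_spot (a point): The measuring place in front of the read head's lens: the point on the circle of vials (radius 62 mm about the changer's axis) that lies nearest the read head, at half the height of a vial (52 mm above the bench).
- knob_grip (a point): The black fluted round knob on the changer's axis, 48 mm in diameter and 31 mm high, on a 20 mm neck. This point is the knob's centre: when it is pushed home it lies 119.5 mm above the bench and the knob's flat top 135 mm; the neck reaches 14 mm below the knob's underside and below that is a crossbar whose screw heads are at 93 mm. It may be gripped from above at any angle. It rises and turns with the knob; z up.
- knob (a joint): How far the knob is pulled up, m: 0 fully home (locked), 0.016 the upper stop. A friction sleeve makes it take about 8 N to raise and 5 N to press down and lets it stay where it is left, also raised. A cross-pin under the knob drops into notches of a fixed crown: below 0.005 the carousel cannot turn; raised 0.010 or more it turns freely.
- carousel (a joint): Angle of the carousel, rad, counter-clockwise from above positive, 0 at the start, range 6.2 either way. Knob and carousel turn together (friction 0.06 N m). The six cups and locking notches are 60 degrees (1.047) apart. In a firm grip the pin enters a notch when within 2 degrees; if the knob is free to turn (pressed on its top) it slides in from 6 degrees off and centres itself.
- black_vial_mid (a point): The vial with the BLACK cap, the one to be measured: amber glass, 23 mm in diameter, 52 mm high, standing in a blue cup (33 mm across, 22 mm high, vial about 1 mm loose in it) of the carousel, at the start one or two stations (60 or 120 degrees) to the left or right of the read head. This point is its centre, half-way up; z along the vial.
- white_vial_a_mid (a point): A white-capped amber vial of the same size in another cup of the carousel; centre.
- white_vial_b_mid (a point): The white-capped amber vial that stands at the read head at the start; centre.
- white_vial_c_mid (a point): A white-capped amber vial of the same size in another cup of the carousel; centre.
- white_vial_d_mid (a point): A white-capped amber vial of the same size in another cup of the carousel; centre. The sixth cup, opposite the read head at the start, is empty.
- driver: Bystander: ball-end screwdriver, 134 mm long, lying on the bench, 26 mm high.
- hexkey: Bystander: hex key, 88 mm long, lying flat.
- marker: Bystander: red and white marker pen, 135 mm long, lying.
- caliper: Bystander: digital caliper, 170 mm long, lying flat.
Not all that is in view belongs to the job. Leave any purple look-alike of the part that bears white_vial_c_mid alone.

How it is judged:
By the outcome, as a careful person would: the job done as asked, in the order asked, and still so for the second after the job is handed in, with the robot touching nothing.
It also fails if it takes over 48 s, if anything falls off the work surface, if the arm or the gripper's body presses on something with over 40 N, if the wrist force passes 120 N, or if a joint passes its speed limit or range.

### The arm

A 7-joint arm with a two-finger parallel gripper is mounted at the origin on a cart in front of the work surface, level with it; the furniture and walls round the work are solid. World frame = base frame: x ahead of the robot, y to its left, z up, the work surface at z = 0. Lengths are in m, angles in rad, forces in N, time in s.
With the tool pointing down it reaches from about 0.375 to 0.925 m from the base axis. Payload 3.1 kg.
Tool frame: the origin (TCP) lies between the finger pads; the fingertips stand 14 mm ahead of it and the grasp point (between the pads) lies 5 mm behind it; z points along the fingers, y is the line along which they close (so a half turn about z gives the same grasp; the last joint's range is limited). The gripper opens to 85 mm and grips with 20 to 120 N. Pads are 22 mm wide; open, the fingers measure 114 mm over their backs; the gripper's body (76 mm by 85 mm) begins 54 mm behind the grasp point. The pads swing forward as they close: fully open they stand 13 mm farther back than shut.
Start: joints at [1.035, 0.383, 0.044, 1.598, -0.018, 1.161, -0.05], TCP at [0.276, -0.589, 0.245] pointing down, gripper open.
Joint ranges: [-2.61, 2.61], [-0.41, 2.15], [-1.48, 1.57], [0, 2.5], [-1.57, 4.71], [0.05, 1.97], [-2.85, 2.85]. Speed limits (rad/s): [2.79, 2.79, 3.14, 3.14, 3.14, 3.14, 3.14].

### API

Orientations are given as a 3x3 rotation matrix whose columns are the frame's x, y, z axes.
In Python, from bench import * gives the robot as it stands.
- The arm moves only by the tool step_arm, never from a script. Its argument "targets" is a list of rows, each a list of 3 entries, a list of its own where there are three numbers: the closure, from 0 (fully open) to 1 (shut), then the shift along the tool's x, y, z as a fraction of full scale, then the turn, a rotation vector about the tool's x, y, z as a fraction of full scale. A call has 1 to 12 rows; each row is the pose to reach, as a shift and turn from the pose commanded when the call began, along the tool's axes at that moment, turning the shorter way round; what a row does not reach only later rows make up. Full scale, the value 1, is 100 mm for a shift and 180 degrees for a turn. A row lasts 1/12 s, in which the tool goes at most 41.7 mm and 7.16 degrees, less where a joint would pass 70% of its speed; a pose out of reach is approached as far as the arm can. A call with a number of a shift or a turn outside -1 to 1 is refused whole. A call with a gripper value outside its range is refused whole. The fingers move at their own pace and stop on an object; "newtons" is the grip in N (left out, the last holds). Time passes only in rows, so rows that repeat a pose let the fingers close. It gives the time, the measured TCP pose, the force, the opening and the grip force at its end, in the units of the state.
- observe(): the state, without advancing time (a new reading comes with each control period).
- camera(name): name is "scene" or "top" or "wrist"; returns the picture (480x640x3 uint8, blue, green, red); there is no depth.
- camera_model(name): a dict with "intrinsics" (3x3 intrinsics, pixels), "dist_coeffs" ([k1, k2, p1, p2, k3] as OpenCV has them; the pictures are not rectified), "cam_to_world" (4x4, takes a point from camera to world coordinates); the wrist camera has in their place "hand_eye" (4x4, takes a point from camera to tool coordinates, whose origin is the TCP and whose axes are the flange's). Camera axes: x right, y up, looking along -z (the intrinsics and any distortion apply to the point x, -y, -z); pixel columns grow to the right and rows downward; lengths in m; the calibration is good to about 2 mm. A picture is of the moment at which its call begins: read the wrist's pose just before it. camera_model takes no time and is no camera call.
- close_job(): hands the job in; it is judged then, once.
The state is a dict: "clock": time; "q": joint angles; "dq": joint speeds; "effort": joint torques, N m; "position": TCP position; "tool_rot": TCP orientation; "force": force on the tool from outside, world axes, zero at the start; "moment": the same for the moment, N m; "grip_width": opening from 0.0 (shut) to 1.0 (fully open); "grasp_force": force on a finger pad.
Only numpy, scipy, OpenCV 4.12 (cv2) and the standard library are available. Lean on these libraries where they do the work, as an engineer would, in place of code of your own. Each camera call takes 0.05 s, during which the arm holds its last target. There are 200 camera calls.

## Working session

There is one attempt and no reset: what is moved stays moved. The work goes in short steps, Python scripts to look and compute and a tool call to move; the robot and the scene stay as the last step left them, time stands still between calls to the robot, and variables do not carry over. Pictures are saved under pics/ and viewed, at most 10 in all, crops included, and the job is handed in when it is done.

Besides the shell and the picture viewer there is one more tool, called after "Request:" as name(argument=value, ...) on one line, values as JSON. step_arm: Moves the arm, as the interface text tells. Its arguments: {"type":"object","properties":{"targets":{"type":"array"},"newtons":{"type":"number"}},"required":["targets"]}

```bash
mkdir -p pics; python3 - <<'E'
from bench import *
import cv2,numpy as np
s=observe();print(s)
for n in("scene","top"):
    cv2.imwrite(f"pics/{n}0.png",camera(n))
    m=camera_model(n);print(n,m)
print(camera_model("wrist"))
E
```

```text
{'clock': 0.0, 'q': array([ 1.03520526,  0.38388801,  0.04387569,  1.59961003, -0.01785691,
        1.16120953, -0.04987943]), 'dq': array([ 2.30948142e-03,  1.54417527e-03,  1.19383121e-03,  8.95286416e-05,
        1.29890558e-03,  1.57882993e-03, -1.90535712e-03]), 'effort': array([ 1.84440273e-04, -4.33460784e+01,  1.02428645e+00, -2.49513084e+01,
        1.05419668e-02,  1.14410010e-02, -8.32086954e-06]), 'position': array([ 0.27512786, -0.58787666,  0.24383685]), 'tool_rot': array([[ 9.05657021e-01,  4.24008936e-01, -1.33537674e-03],
       [ 4.24010990e-01, -9.05653936e-01,  2.37247710e-03],
       [-2.03437711e-04, -2.71486496e-03, -9.99996294e-01]]), 'force': array([ 0.00382408, -0.18260977, -0.55912541]), 'moment': array([-0.02912334, -0.03074248,  0.00066724]), 'grasp_force': 0.0, 'grip_width': 0.9970478467179507}
scene {'intrinsics': array([[575.1026837 ,   0.        , 319.96447216],
       [  0.        , 575.1026837 , 240.1577631 ],
       [  0.        ,   0.        ,   1.        ]]), 'dist_coeffs': array([0.02869276, 0.        , 0.        , 0.        , 0.        ]), 'cam
[... 685 characters left out ...]
9,  0.99854622,  1.07214761],
       [ 0.        ,  0.        ,  0.        ,  1.        ]])}
{'intrinsics': array([[357.2078163 ,   0.        , 317.95254347],
       [  0.        , 357.2078163 , 243.2329656 ],
       [  0.        ,   0.        ,   1.        ]]), 'dist_coeffs': array([-0.0113171,  0.       ,  0.       ,  0.       ,  0.       ]), 'hand_eye': array([[ 1.18518039e-04,  9.49773123e-01,  3.12939294e-01,
         7.97472961e-02],
       [ 9.99999538e-01, -4.11073683e-04,  8.68886574e-04,
         1.15248162e-03],
       [ 9.53886222e-04,  3.12939046e-01, -9.49772733e-01,
        -1.29403157e-01],
       [ 0.00000000e+00,  0.00000000e+00,  0.00000000e+00,
         1.00000000e+00]])}
```

View pics/top0.png

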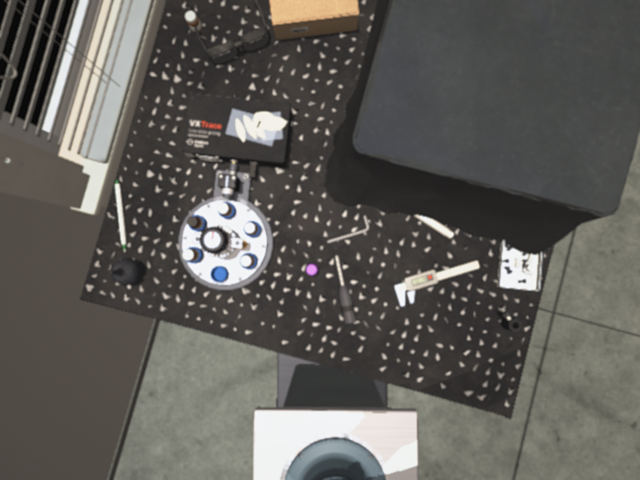

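View pics/scene0.png

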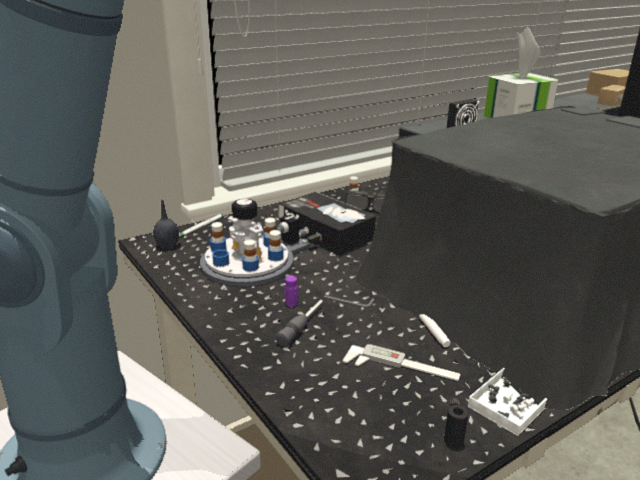

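The black cap is probably the left one next to the read head, at about (196,222) in the top picture. The others are white at (227,208), (251,228), (247,260) and (193,254), and the cup at (220,274) is empty. I'll check this in an enlarged crop and triangulate the points.

```bash
cat > h.py <<'E'
from bench import *
import cv2,numpy as np
def ray(n,uv,s=None):
    m=camera_model(n)
    p=cv2.undistortPoints(np.array([[uv]],float),m["intrinsics"],m["dist_coeffs"])[0,0]
    d=np.array([p[0],-p[1],-1])
    if n=="wrist":
        T=np.eye(4);T[:3,:3]=s["tool_rot"];T[:3,3]=s["position"];T=T@m["hand_eye"]
    else:T=m["cam_to_world"]
    return T[:3,3],T[:3,:3]@d
def at(n,uv,z,s=None):
    o,d=ray(n,uv,s);return np.round(o+d*(z-o[2])/d[2],4)
E
python3 - <<'E'
from h import *
a=cv2.imread("pics/top0.png")[165:300,165:290];b=cv2.imread("pics/scene0.png")[180:300,185:320]
a=cv2.resize(a,(480,518),interpolation=3);b=cv2.resize(b,(320,284),interpolation=3)
c=np.zeros((518,800,3),np.uint8);c[:,:480]=a;c[:284,480:]=b;cv2.imwrite("pics/crop.png",c)
print("knob",at("top",(214,240),.135),"plate",at("top",(225.5,241.5),.012),"head",at("top",(228,182),.068))
print("knob scene",at("scene",(244,203),.135))
for uv in((357,155),(605,215),(330,200),(540,250)):print(uv,at("top",uv,0),at("top",uv,.4))
for n,uv in(("purple",(311,269)),("driver",(345,310)),("boxTopScene",(400,145)),):print(n,at("top",uv,.03))
# box near-left top corner triangulation from top(357,155)->scene? 
E
```

```text
knob [0.4761 0.2144 0.135 ] plate [0.4783 0.2174 0.012 ] head [0.5883 0.2035 0.068 ]
knob scene [0.4736 0.2107 0.135 ]
(357, 155) [ 0.6535 -0.0432  0.    ] [ 0.5728 -0.0204  0.4   ]
(605, 215) [ 0.5331 -0.528   0.    ] [ 0.4974 -0.3244  0.4   ]
(330, 200) [0.5626 0.0109 0.    ] [0.5159 0.0134 0.4   ]
(540, 250) [ 0.4639 -0.4024  0.    ] [ 0.454  -0.2456  0.4   ]
purple [0.4248 0.0475 0.03  ]
driver [ 0.3463 -0.0183  0.03  ]
boxTopScene [ 0.6669 -0.1252  0.03  ]
```

View pics/crop.png

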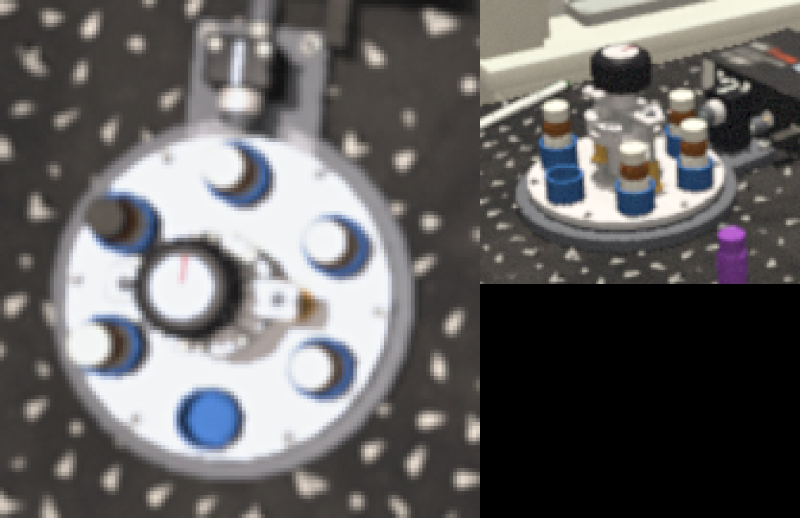

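The crop shows a single black cap at (107,213), which is top picture (196,222). It is one station to the left of the read head, and the other four caps are white. The purple bottle stands apart on the bench, so I leave it alone. The carousel has to turn 60° clockwise seen from above. The knob axis is at about (0.476, 0.214). I'm setting out now.

Request:
step_arm(targets=[[0, [0.63, -0.78, 0], [0, 0, -0.47]], [0, [0.63, -0.78, 0], [0, 0, -0.47]], [0, [0.63, -0.78, 0], [0, 0, -0.47]], [0, [0.63, -0.78, 0], [0, 0, -0.47]], [0, [0.63, -0.78, 0], [0, 0, -0.47]], [0, [0.63, -0.78, 0], [0, 0, -0.47]], [0, [0.63, -0.78, 0], [0, 0, -0.47]], [0, [0.63, -0.78, 0], [0, 0, -0.47]], [0, [0.63, -0.78, 0], [0, 0, -0.47]], [0, [0.63, -0.78, 0], [0, 0, -0.47]], [0, [0.63, -0.78, 0], [0, 0, -0.47]], [0, [0.63, -0.78, 0], [0, 0, -0.47]]])

```text
clock: 1.1
position: [0.2992, -0.4909, 0.2446]
tool_rot: [[-0.342, 0.94, -0.001], [0.94, 0.342, 0.001], [0.001, -0.0, -1.0]]
force: [0.3, -0.1, -0.5]
grip_width: 1.003
grasp_force: 0.0
```

Request:
step_arm(targets=[[0, [0.42, 0.28, 0], [0, 0, 0]], [0, [0.83, 0.55, 0], [0, 0, 0]], [0, [0.83, 0.55, 0], [0, 0, 0]], [0, [0.83, 0.55, 0], [0, 0, 0]]])

```text
clock: 1.43
position: [0.3254, -0.3891, 0.2446]
tool_rot: [[-0.345, 0.939, -0.001], [0.939, 0.345, 0.003], [0.003, 0.0, -1.0]]
force: [-0.3, 0.5, 0.0]
grip_width: 0.999
grasp_force: 0.0
```

Request:
step_arm(targets=[[0, [0.42, 0.28, 0], [0, 0, 0]], [0, [0.83, 0.55, 0], [0, 0, 0]], [0, [0.83, 0.55, 0], [0, 0, 0]], [0, [0.83, 0.55, 0], [0, 0, 0]]])

```text
clock: 1.77
position: [0.3485, -0.2938, 0.245]
tool_rot: [[-0.344, 0.939, -0.0], [0.939, 0.344, 0.001], [0.001, -0.0, -1.0]]
force: [1.1, -0.3, -0.1]
grip_width: 0.998
grasp_force: 0.0
```

Request:
step_arm(targets=[[0, [0.42, 0.28, 0], [0, 0, 0]], [0, [0.83, 0.55, 0], [0, 0, 0]], [0, [0.83, 0.55, 0], [0, 0, 0]], [0, [0.83, 0.55, 0], [0, 0, 0]]])

```text
clock: 2.1
position: [0.3722, -0.1984, 0.2454]
tool_rot: [[-0.343, 0.939, 0.0], [0.939, 0.343, 0.0], [-0.0, 0.0, -1.0]]
force: [0.1, -0.5, -0.7]
grip_width: 1.0
grasp_force: 0.0
```

Request:
step_arm(targets=[[0, [0.42, 0.28, 0], [0, 0, 0]], [0, [0.83, 0.55, 0], [0, 0, 0]], [0, [0.83, 0.55, 0], [0, 0, 0]], [0, [0.83, 0.55, 0], [0, 0, 0]]])

```text
clock: 2.43
position: [0.3963, -0.1024, 0.2457]
tool_rot: [[-0.342, 0.94, 0.002], [0.94, 0.342, 0.0], [-0.0, 0.002, -1.0]]
force: [0.1, -0.8, -0.2]
grip_width: 1.002
grasp_force: 0.0
```

Request:
step_arm(targets=[[0, [0.42, 0.28, 0], [0, 0, 0]], [0, [0.83, 0.55, 0], [0, 0, 0]], [0, [0.83, 0.55, 0], [0, 0, 0]], [0, [0.83, 0.55, 0], [0, 0, 0]]])

```text
clock: 2.77
position: [0.4204, -0.006, 0.2459]
tool_rot: [[-0.341, 0.94, 0.002], [0.94, 0.341, 0.001], [0.0, 0.002, -1.0]]
force: [0.5, 0.8, -0.7]
grip_width: 1.002
grasp_force: 0.0
```

Request:
step_arm(targets=[[0, [0.42, 0.28, 0], [0, 0, 0]], [0, [0.83, 0.55, 0], [0, 0, 0]], [0, [0.83, 0.55, 0], [0, 0, 0]], [0, [0.83, 0.55, 0], [0, 0, 0]]])

```text
clock: 3.1
position: [0.4443, 0.0904, 0.2458]
tool_rot: [[-0.34, 0.94, 0.002], [0.94, 0.34, 0.002], [0.002, 0.002, -1.0]]
force: [-0.6, -0.1, 0.4]
grip_width: 0.999
grasp_force: 0.0
```

Request:
step_arm(targets=[[0, [0.42, 0.28, 0], [0, 0, 0]], [0, [0.83, 0.55, 0], [0, 0, 0]], [0, [0.83, 0.55, 0], [0, 0, 0]], [0, [0.83, 0.55, 0], [0, 0, 0]], [0, [0.83, 0.55, 0], [0, 0, 0]]])

```text
clock: 3.52
position: [0.4675, 0.1826, 0.2445]
tool_rot: [[-0.335, 0.942, -0.001], [0.942, 0.335, -0.001], [-0.001, -0.002, -1.0]]
force: [-0.1, -0.3, -0.2]
grip_width: 0.998
grasp_force: 0.0
```

```bash
python3 - <<'E'
from h import *
s=observe();np.savez("s1",position=s["position"],tool_rot=s["tool_rot"]);print(s["position"],s["q"])
cv2.imwrite("pics/w1.png",camera("wrist"))
E
```

```text
[0.46747748 0.18259266 0.2445298 ] [ 0.35222824  0.19375751 -0.87817745  1.91333518  0.16684164  1.11103677
 -0.25008067]
```

View pics/w1.png

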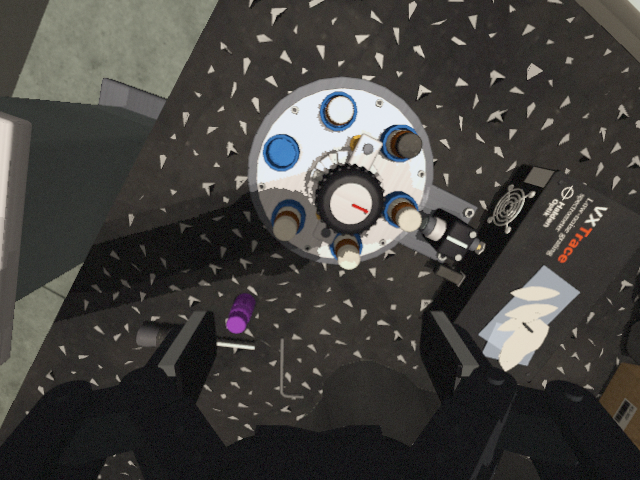

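The wrist view has the knob top at (352,200), the read-head vial at (405,212), and the black-capped vial at (405,143), which agrees with the top view.

```bash
python3 - <<'E'
from h import *
s=dict(np.load("s1.npz"))
for uv,z in(((351,200),.135),((341,170),.012),((405,213),.078),((407,143),.078)):
    p=at("wrist",uv,z,s);print(uv,p,"tool",np.round(s["tool_rot"].T@(p-s["position"]),4))
E
```

```text
(351, 200) [0.4773 0.2195 0.135 ] tool [0.0316 0.0218 0.1095]
(341, 170) [0.4761 0.2249 0.012 ] tool [0.0372 0.0227 0.2325]
(405, 213) [0.5335 0.2154 0.078 ] tool [0.009  0.0735 0.1664]
(407, 143) [0.5117 0.2685 0.078 ] tool [0.0663 0.0707 0.1663]
```

Request:
step_arm(targets=[[0, [0.29, 0.2, 0], [0, 0, 0]], [0, [0.29, 0.2, 0.2], [0, 0, 0]], [0, [0.29, 0.2, 0.5], [0, 0, 0]], [0, [0.29, 0.2, 0.7], [0, 0, 0]], [0, [0.29, 0.2, 0.7], [0, 0, 0]], [0, [0.29, 0.2, 0.7], [0, 0, 0]]])

```text
clock: 4.07
position: [0.4753, 0.2156, 0.1739]
tool_rot: [[-0.333, 0.943, -0.003], [0.943, 0.333, -0.003], [-0.002, -0.004, -1.0]]
force: [0.6, -0.3, 0.7]
grip_width: 1.001
grasp_force: 0.0
```

```bash
python3 - <<'E'
from h import *
s=observe();np.savez("s2",position=s["position"],tool_rot=s["tool_rot"]);print(s["position"])
cv2.imwrite("pics/w2.png",camera("wrist"))
E
```

```text
[0.47525729 0.21564749 0.17394225]
```

View pics/w2.png

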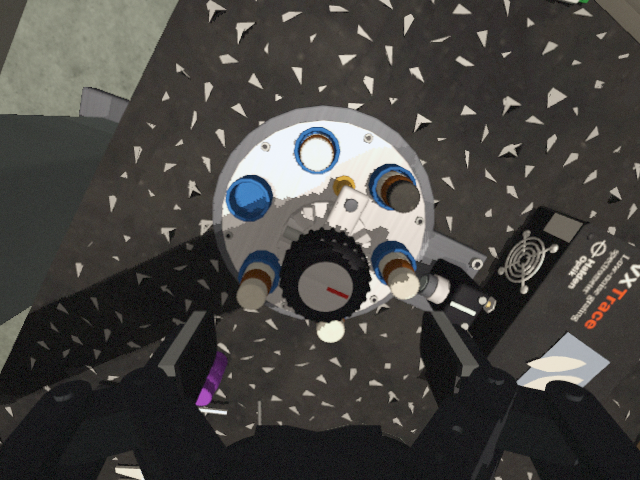

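The knob top is at (325,287), between the fingers (inner edges at about 205 and 425).

```bash
python3 - <<'E'
from h import *
s=dict(np.load("s2.npz"))
for uv,z in(((325,287),.135),):
    p=at("wrist",uv,z,s);print(uv,p,"tool",np.round(s["tool_rot"].T@(p-s["position"]),4))
E
```

```text
(325, 287) [0.4779 0.2167 0.135 ] tool [0.0002 0.003  0.0389]
```

Request:
step_arm(targets=[[0, [0, 0.03, 0.2], [0, 0, 0]], [0, [0, 0.03, 0.4], [0, 0, 0]], [0, [0, 0.03, 0.57], [0, 0, 0]], [0, [0, 0.03, 0.57], [0, 0, 0]], [0, [0, 0.03, 0.57], [0, 0, 0]]], newtons=50)

```text
clock: 4.53
position: [0.4791, 0.2198, 0.1193]
tool_rot: [[-0.336, 0.942, 0.001], [0.942, 0.336, -0.0], [-0.001, 0.001, -1.0]]
force: [-0.0, -0.2, 0.9]
grip_width: 1.0
grasp_force: 0.0
```

Request:
step_arm(targets=[[0.3, [0, 0, 0], [0, 0, 0]], [0.4, [0, 0, 0], [0, 0, 0]], [1, [0, 0, 0], [0, 0, 0]], [1, [0, 0, 0], [0, 0, 0]], [1, [0, 0, 0], [0, 0, 0]], [1, [0, 0, 0], [0, 0, 0]], [1, [0, 0, 0], [0, 0, 0]], [1, [0, 0, 0], [0, 0, 0]], [1, [0, 0, 0], [0, 0, 0]], [1, [0, 0, 0], [0, 0, 0]]], newtons=50)

```text
clock: 5.37
position: [0.4776, 0.2202, 0.12]
tool_rot: [[-0.337, 0.942, -0.001], [0.942, 0.337, -0.002], [-0.002, -0.002, -1.0]]
force: [-4.3, -2.3, 8.9]
grip_width: 0.551
grasp_force: 50.9
```

Request:
step_arm(targets=[[1, [0, -0.01, -0.05], [0, 0, 0]], [1, [0, -0.01, -0.1], [0, 0, 0]], [1, [0, -0.01, -0.14], [0, 0, 0]], [1, [0, -0.01, -0.14], [0, 0, 0]], [1, [0, -0.01, -0.14], [0, 0, 0]]])

```text
clock: 5.78
position: [0.4775, 0.2202, 0.1329]
tool_rot: [[-0.337, 0.942, 0.0], [0.942, 0.337, -0.0], [-0.0, 0.0, -1.0]]
force: [-0.4, -0.0, -1.1]
grip_width: 0.551
grasp_force: 53.4
```

Request:
step_arm(targets=[[1, [0, 0, 0], [0, 0, 0.02]], [1, [0, 0, 0], [0, 0, 0.04]], [1, [0, 0, 0], [0, 0, 0.06]], [1, [0, 0, 0], [0, 0, 0.08]], [1, [0, 0, 0], [0, 0, 0.08]]])

```text
clock: 6.2
position: [0.4779, 0.2203, 0.1329]
tool_rot: [[-0.091, 0.996, 0.001], [0.996, 0.091, -0.0], [-0.0, 0.001, -1.0]]
force: [0.8, -0.1, -0.3]
grip_width: 0.551
grasp_force: 53.3
```

```bash
python3 - <<'E'
from h import *
s=observe();print(s["position"],s["force"],s["moment"],s["q"])
a=camera("wrist")[60:400,120:560];b=cv2.resize(camera("top")[165:300,165:290],(340,367))
b=cv2.resize(b,(315,340));cv2.imwrite("pics/w3.png",np.hstack([a,b]))
E
```

```text
[0.47786624 0.22027167 0.13293843] [ 0.8031573  -0.11869141 -0.34614304] [-0.02895374 -0.07211891 -0.03479013] [ 0.15117621  0.39232397 -0.76722399  1.96043129  0.34102835  0.91957584
 -0.69733053]
```

View pics/w3.png

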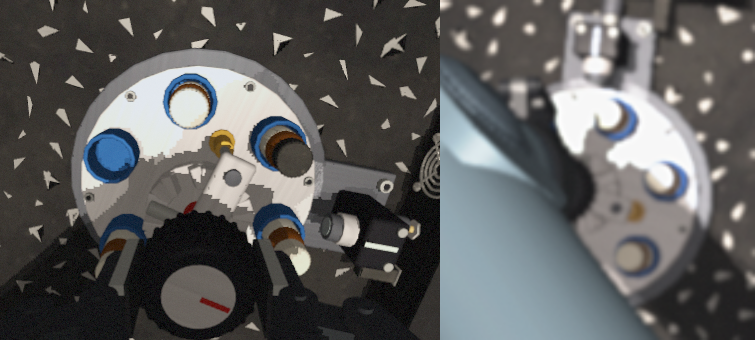

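The carousel turns with the knob: the read-head vial has moved off to the right in the top view, and a red ring shows under the knob. I'll turn the remaining 45.5°.

Request:
step_arm(targets=[[1, [0, 0, 0], [0, 0, 0.025]], [1, [0, 0, 0], [0, 0, 0.05]], [1, [0, 0, 0], [0, 0, 0.075]], [1, [0, 0, 0], [0, 0, 0.1]], [1, [0, 0, 0], [0, 0, 0.125]], [1, [0, 0, 0], [0, 0, 0.15]], [1, [0, 0, 0], [0, 0, 0.175]], [1, [0, 0, 0], [0, 0, 0.2]], [1, [0, 0, 0], [0, 0, 0.225]], [1, [0, 0, 0], [0, 0, 0.245]], [1, [0, 0, 0], [0, 0, 0.253]], [1, [0, 0, 0], [0, 0, 0.253]]])

```text
clock: 7.3
position: [0.4791, 0.2199, 0.1329]
tool_rot: [[0.646, 0.763, 0.003], [0.763, -0.646, 0.001], [0.003, 0.002, -1.0]]
force: [5.1, -0.5, -0.8]
grip_width: 0.549
grasp_force: 53.3
```

```bash
python3 - <<'E'
from h import *
s=observe();print(s["position"],s["force"],s["moment"],s["q"]);R=s["tool_rot"];print(np.degrees(np.arctan2(R[1,0],R[0,0])))
E
```

```text
[0.47912165 0.21987278 0.13293127] [ 5.09165657 -0.50793784 -0.83195062] [ 0.00266726 -0.72486416 -0.0225515 ] [ 0.02629939  0.35395553 -0.6147108   1.96501036  0.26025244  0.89708468
 -1.4251117 ]
49.749955923437696
```

Request:
step_arm(targets=[[1, [0, 0, 0.04], [0, 0, 0]], [1, [0, 0, 0.08], [0, 0, 0]], [1, [0, 0, 0.12], [0, 0, 0]], [1, [0, 0, 0.15], [0, 0, 0]], [1, [0, 0, 0.15], [0, 0, 0]], [1, [0, 0, 0.15], [0, 0, 0]]])

```text
clock: 7.8
position: [0.4792, 0.22, 0.1199]
tool_rot: [[0.646, 0.763, 0.003], [0.763, -0.646, -0.001], [0.001, 0.003, -1.0]]
force: [1.1, -5.5, 16.4]
grip_width: 0.551
grasp_force: 55.4
```

Request:
step_arm(targets=[[0, [0, 0, -0.01], [0, 0, 0]], [0, [0, 0, -0.01], [0, 0, 0]], [0, [0, 0, -0.01], [0, 0, 0]], [0, [0, 0, -0.01], [0, 0, 0]], [0, [0, 0, -0.01], [0, 0, 0]], [0, [0, 0, -0.01], [0, 0, 0]], [0, [0, 0, -0.01], [0, 0, 0]], [0, [0, 0, -0.3], [0, 0, 0]], [0, [0, 0, -0.6], [0, 0, 0]], [0, [0, 0, -0.6], [0, 0, 0]]])

```text
clock: 8.63
position: [0.4808, 0.2226, 0.1827]
tool_rot: [[0.646, 0.763, 0.009], [0.763, -0.646, 0.004], [0.009, 0.005, -1.0]]
force: [1.0, 0.8, 1.1]
grip_width: 0.998
grasp_force: 0.0
```

Request:
step_arm(targets=[[1, [0, 0, 0], [0, 0, 0]], [1, [0, 0, 0], [0, 0, 0]], [1, [0, 0, 0], [0, 0, 0]], [1, [0, 0, 0], [0, 0, 0]], [1, [0, 0, 0], [0, 0, 0]], [1, [0, 0, 0], [0, 0, 0]], [1, [0, 0, 0], [0, 0, 0]], [1, [0, 0, 0], [0, 0, 0]], [1, [0, 0, 0], [0, 0, 0]], [1, [0, 0, 0], [0, 0, 0]], [1, [0, 0, 0], [0, 0, 0]], [1, [0, 0, 0], [0, 0, 0]]])

```text
clock: 9.63
position: [0.4773, 0.2201, 0.1773]
tool_rot: [[0.646, 0.763, 0.0], [0.763, -0.646, 0.0], [0.0, 0.0, -1.0]]
force: [-1.1, 0.4, 0.9]
grip_width: 0.002
grasp_force: 0.0
```

Request:
step_arm(targets=[[1, [0, 0, 0.1], [0, 0, 0]], [1, [0, 0, 0.2], [0, 0, 0]], [1, [0, 0, 0.26], [0, 0, 0]], [1, [0, 0, 0.28], [0, 0, 0]], [1, [0, 0, 0.295], [0, 0, 0]], [1, [0, 0, 0.3], [0, 0, 0]], [1, [0, 0, 0.3], [0, 0, 0]]])

```text
clock: 10.22
position: [0.4765, 0.2196, 0.149]
tool_rot: [[0.646, 0.763, -0.002], [0.763, -0.646, -0.003], [-0.004, 0.0, -1.0]]
force: [-6.3, -4.4, 16.2]
grip_width: -0.003
grasp_force: 8.3
```

The closed fingertips pressing with 16 N stop at z = 0.135, which is the knob's home height. I'll retreat and check.

Request:
step_arm(targets=[[1, [0, 0, -0.3], [0, 0, 0]], [1, [0, 0, -0.6], [0, 0, 0]], [1, [0, 0, -0.9], [0, 0, 0]], [1, [0, 0, -0.9], [0, 0, 0]]])

```text
clock: 10.55
position: [0.4807, 0.2224, 0.2429]
tool_rot: [[0.646, 0.763, 0.01], [0.763, -0.646, 0.004], [0.01, 0.005, -1.0]]
force: [1.4, 0.4, 1.1]
grip_width: 0.004
grasp_force: 0.0
```

Request:
step_arm(targets=[[1, [-0.65, 0.5, 0], [0, 0, 0]], [1, [-0.65, 0.5, 0], [0, 0, 0]], [1, [-0.65, 0.5, 0], [0, 0, 0]], [1, [-0.65, 0.5, 0], [0, 0, 0]], [1, [-0.65, 0.5, 0], [0, 0, 0]]])

```text
clock: 10.97
position: [0.4731, 0.1379, 0.2364]
tool_rot: [[0.647, 0.762, -0.001], [0.762, -0.647, 0.0], [-0.001, -0.001, -1.0]]
force: [-0.5, 0.3, 0.3]
grip_width: -0.002
grasp_force: 0.0
```

```bash
python3 - <<'E'
from h import *
s=observe();print(s["position"],s["clock"],s["force"])
a=camera("scene")[150:330,150:330];b=camera("top")[165:300,165:290];c=camera("wrist")
np_=lambda i,w,h:cv2.resize(i,(w,h),interpolation=3)
cv2.imwrite("pics/end.png",np.hstack([np.vstack([np_(a,300,300),np_(b,300,300)]),np_(c,500,600)]))
E
```

```text
[0.47306334 0.1378984  0.23641496] 10.9667 [-0.45839191  0.30411414  0.33525884]
```

View pics/end.png

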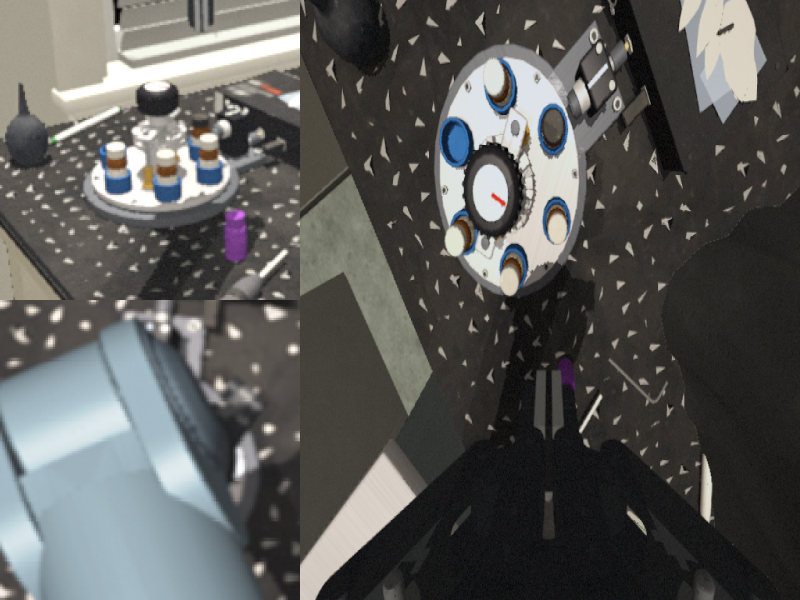

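The black-capped vial, at (553,128) in the wrist panel, now stands in front of the read head. All five vials are upright, the knob is down, and the robot is clear of everything.

```bash
python3 -c "from bench import *; print(close_job())"
```

```text
the job is handed in; nothing more can be done
None
```

The job is handed in: I turned the carousel one station clockwise so the black-capped vial stands at the read head, then pushed the knob fully home to lock it; all vials are upright and the arm never came near the tools.

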